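# Close up the water-sample case

## Task

Close up the sample case on the lab bench: first push the upright metal flap down flat over the vials, then push the open cover over until it is fully shut on the case. Only push with the fingertips or the outside of the fingers, never gripping the flap or the cover between them, and leave the bottle, beaker, jar and screwdriver where they are.

Things in the scene. Friction and masses are not known exactly. Their poses are not given: they have to be found in the camera images.
- case: Grey open-topped sample case that stands firmly and does not shift: 220 mm along its x, 180 mm along its y, 70 mm high to the rim, walls 6 mm, twelve capped vials inside (cap tops 49 mm above the bench). Origin at the centre of its underside, on the bench; z up. The flap is hinged at its -y wall, the cover on its +y wall.
- flap (a joint): Angle of the flap (rad): 0 = lying flat over the vials, about 1.57 = upright, stop at 1.75. Hinge line parallel to the case's x, at y = -81 mm, z = 52 mm in the case frame; the free edge swings from above the hinge towards the case's +y as it folds down. Stiff friction hinge (about 0.16 N m): stays where it is left.
- flap_mid (a point): Centre of the flap, a plain aluminium plate 170 mm (its x, along the hinge) by 140 mm (its y, from hinge to free edge) by 4 mm (its z); the hinge is 70 mm from this point along -y of the flap. Flat down, its upper face is 54 mm above the bench; z then points up.
- cover (a joint): Angle of the cover (rad): 0 = shut on the case, about 1.57 = upright, stop at 1.9 (leaning outwards). Hinge line parallel to the case's x, at y = +90 mm, z = 70 mm in the case frame; the free edge swings from above the hinge towards the case's -y as it shuts. Stiff friction hinge (about 0.4 N m): stays where it is left and must be pushed all the way.
- cover_mid (a point): Centre of the cover, a plain grey plate 220 mm (its x, along the hinge) by 182 mm (its y) by 8 mm (its z); the hinge edge is 91 mm from this point along +y of the cover. z points out of the outer face (up when shut, upper face then 78 mm above the bench).
- reagent_mid (a point): Bystander: amber glass bottle with black cap, 52 mm across, 120 mm high; this point is half-way up.
- beaker_mid (a point): Bystander: open glass beaker, 64 mm across, 85 mm high; this point is half-way up.
- jar_mid (a point): Bystander: white plastic jar, 56 mm across, 75 mm high; this point is half-way up.
- screwdriver_grip (a point): Bystander: orange-handled screwdriver 190 mm long lying on the bench; this point is in its handle.

How it is judged:
On the way, in this order (a step that is already met when the one before it is completed fails the run):
1. the flap lies flat over the vials while the cover is still open (value of joint flap below 0.08 rad and value of joint cover above 0.8 rad), for 0.2 s.
2. the cover is fully shut over the flat flap (value of joint cover below 0.05 rad and value of joint flap below 0.08 rad), for 0.2 s.
At the end, for the whole second after the job is handed in: The flap lies flat (within 0.08 rad) and the cover is fully shut (within 0.05 rad) and at rest (all of step 2 and velocity of joint cover between -0.05 and 0.05 rad/s); the robot touches nothing.
It fails at once if the cover is brought down while the flap still stands up (value of joint cover below 0.8 rad and value of joint flap above 0.3 rad).
It fails at once if the flap is gripped between the fingers (contact force between the fingers and anything else above 0.5 N and z of the grasp point in the frame of flap_mid between -0.005 and 0.005 m and x of the grasp point in the frame of flap_mid between -0.095 and 0.095 m and y of the grasp point in the frame of flap_mid between -0.08 and 0.08 m).
It fails at once if the cover is gripped between the fingers (contact force between the fingers and anything else above 0.5 N and z of the grasp point in the frame of cover_mid between -0.006 and 0.006 m and x of the grasp point in the frame of cover_mid between -0.12 and 0.12 m and y of the grasp point in the frame of cover_mid between -0.101 and 0.101 m).
It fails at once if a bystander is lifted or shifted by more than 30 mm (distance of any of reagent_mid, beaker_mid, jar_mid, screwdriver_grip from where it was at the start of the episode above 0.03 m).
It also fails if it takes over 58 s, if anything falls off the work surface, if the arm or the gripper's body presses on something with over 40 N, if the wrist force passes 120 N, or if a joint passes its speed limit or range.

## Robot

A 6-joint arm with a two-finger parallel gripper is mounted at the origin on the work surface. World frame = base frame: x ahead of the robot, y to its left, z up, the work surface at z = 0. Lengths are in m, angles in rad, forces in N, time in s.
With the tool pointing down it reaches from about 0.3 to 0.775 m from the base axis. Payload 14.6 kg.
Tool frame: the origin (TCP) lies at the centre of the arm's flange, where the gripper is bolted on; the fingertips stand 199 mm ahead of it and the grasp point (between the pads) lies 180 mm ahead of it; z points along the fingers, y is the line along which they close (so a half turn about z gives the same grasp; the last joint's range is limited). The gripper opens to 94 mm and grips with 3 to 60 N. Pads are 16 mm wide; open, the fingers measure 119 mm over their backs; the gripper's body (75 mm by 177 mm) begins 78 mm behind the grasp point.
Start: joints at [-1.36, 0.3, 1.521, -0, 1.321, -0.067], TCP at [0.151, -0.529, 0.405] pointing down, gripper open.
Joint ranges: [-3.03, 3.03], [-0.79, 2.21], [0.23, 2.52], [-1.04, 4.18], [0, 3.07], [-2.55, 2.55]. Speed limits (rad/s): [2.22, 2.22, 2.57, 3.14, 3.14, 3.14].

## Interface

Orientations are given as [roll, pitch, yaw] about the fixed x, y, z axes, in that order (R = Rz(yaw) Ry(pitch) Rx(roll)).
In Python, from station import ctrl gives the robot as it stands. The module is installed in compiled form; this text tells all that it offers.
- The arm moves only by the tool servo_tool, never from a script. Its argument "motion" is a list of rows, each a list of 5 numbers: the closure, from 0 (fully open) to 1 (shut), then the shift along the world's x, y, z in cm, then the turn about the world's z in degrees. A call has 1 to 20 rows; each row is the pose to reach, as a shift and turn from the pose commanded when the call began; what a row does not reach only later rows make up. A row lasts 1/8 s, in which the tool goes at most 62.5 mm and 10.7 degrees, less where a joint would pass 70% of its speed; a pose out of reach is approached as far as the arm can. A call with a gripper value outside its range is refused whole. The fingers move at their own pace and stop on an object; "squeeze" is the grip in N (left out, the last holds). Time passes only in rows, so rows that repeat a pose let the fingers close. It gives the time, the measured TCP pose, the force, the opening and the grip force at its end, in the units of the state.
- ctrl.get_obs(): the state, without advancing time (a new reading comes with each control period).
- ctrl.camera(name): name is "scene" or "top" or "wrist"; returns a dict with "image" (480x640x3 uint8, red, green, blue), "fx", "fy", "cx", "cy" (pixels), "dist" ([k1, k2, p1, p2, k3] as OpenCV has them; the pictures are not rectified), "camera_from_world" (4x4, takes a point from world to camera coordinates); the wrist camera has in their place "hand_eye" (4x4, takes a point from camera to tool coordinates, whose origin is the TCP and whose axes are the flange's). Camera axes: x right, y up, looking along -z (the intrinsics and any distortion apply to the point x, -y, -z); pixel columns grow to the right and rows downward; lengths in m; the calibration is good to about 2 mm. A picture is of the moment at which its call begins: read the wrist's pose just before it. There is no depth.
- ctrl.hand_in(): hands the job in; it is judged then, once.
The state is a dict: "time_s": time; "qpos": joint angles; "joint_vel": joint speeds; "tau": joint torques, N m; "ee_pos": TCP position; "eef_rot": TCP orientation; "force": force on the tool from outside, world axes, zero at the start; "moment": the same for the moment, N m; "grip_width": finger opening in m; "grip_force": force on a finger pad.
Only numpy, scipy, OpenCV 4.12 (cv2) and the standard library are available. Lean on these libraries where they do the work, as an engineer would, in place of code of your own. Each camera call takes 0.05 s, during which the arm holds its last target. There are 200 camera calls.

## Working session

There is one attempt and no reset: what is moved stays moved. The work goes in short steps, Python scripts to look and compute and a tool call to move; the robot and the scene stay as the last step left them, time stands still between calls to the robot, and variables do not carry over. Pictures are saved under pics/ and viewed, at most 10 in all, crops included, and the job is handed in when it is done.

Besides the shell and the picture viewer there is one more tool, called after "Call:" as a command line: name --pt "numbers of a row" for each row, then --argument value for the rest. servo_tool: Moves the arm, as the interface text tells. Its arguments: {"type":"object","properties":{"motion":{"type":"array","items":{"type":"array","items":{"type":"number"}}},"squeeze":{"type":"number"}},"required":["motion"]}

```bash
mkdir -p pics
python3 - <<'E'
from station import ctrl
import cv2
o=ctrl.get_obs();print(o['time_s'],o['ee_pos'],o['eef_rot'],o['grip_width'])
for n in("scene","top"):
    c=ctrl.camera(n);cv2.imwrite(f"pics/{n}0.png",c["image"][:,:,::-1]);print(n,c["fx"],c["fy"],c["cx"],c["cy"],c["dist"]);print(c["camera_from_world"])
E
```

```text
0.0 [ 0.15083621 -0.52886791  0.40406599] [-3.14037560e+00 -1.02463341e-04  2.77807798e-01] 0.09403819594169918
scene 474.657451671122 474.657451671122 318.1867821960944 244.38921194972352 [0.03583221 0.         0.         0.         0.        ]
[[ 0.81076096  0.58535691  0.00489522 -0.44656315]
 [-0.41994506  0.57578722  0.70150925  0.18685883]
 [ 0.40781468 -0.57081203  0.71264354 -1.08498814]
 [ 0.          0.          0.          1.        ]]
top 618.8376961933037 618.8376961933037 317.3783537907331 237.78253140699474 [-0.17026059  0.          0.          0.          0.        ]
[[ 0.02054154 -0.99976425  0.00703526 -0.02895942]
 [ 0.99154861  0.02127332  0.12797971 -0.55103667]
 [-0.1280992   0.0043469   0.99175183 -0.93029499]
 [ 0.          0.          0.          1.        ]]
```

View pics/scene0.png

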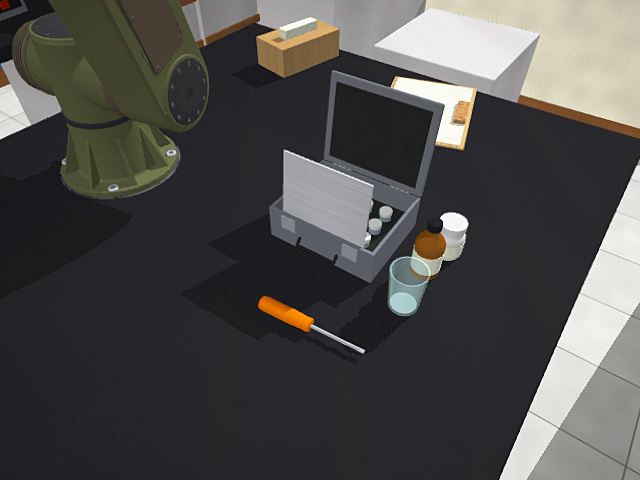

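View pics/top0.png

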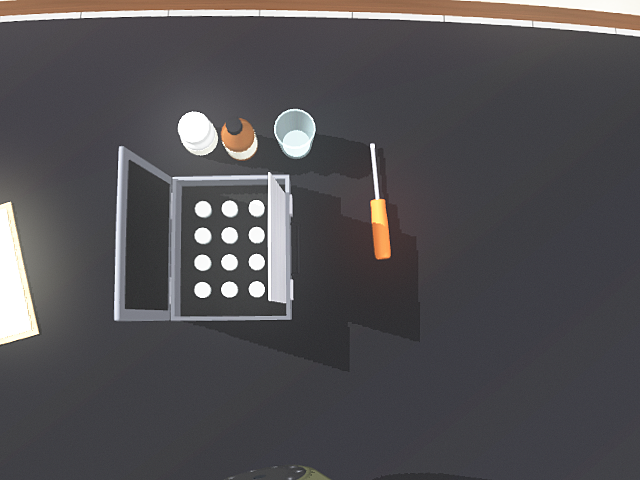

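The scene view shows the upright flap (top corners about (284,150) and (372,185)) and the open cover (top corners about (333,71) and (443,104)). The top view shows the case rim from about (171,177) to (291,320). The cover's top edge is at column 119, the flap's at column 269, and the bystanders lie on the far side at rows 110–160.

```bash
cat > h.py <<'E'
import numpy as np,cv2
from station import ctrl
def ray(c,px):
    K=np.array([[c["fx"],0,c["cx"]],[0,c["fy"],c["cy"]],[0,0,1]])
    u=cv2.undistortPoints(np.array([[px]],float),K,np.array(c["dist"],float))[0,0]
    T=np.array(c["camera_from_world"]);R=T[:3,:3]
    return -R.T@T[:3,3], R.T@np.array([u[0],-u[1],-1])
def plane(c,px,z):
    o,d=ray(c,px);return o+d*(z-o[2])/d[2]
def tri(c1,p1,c2,p2):
    o1,d1=ray(c1,p1);o2,d2=ray(c2,p2)
    s=np.linalg.lstsq(np.c_[d1,-d2],o2-o1,rcond=None)[0]
    a,b=o1+s[0]*d1,o2+s[1]*d2;return (a+b)/2,np.linalg.norm(a-b)
E
python3 - <<'E'
from h import *
np.set_printoptions(precision=4,suppress=True)
t=ctrl.camera("top");s=ctrl.camera("scene")
print("rim -y far, -y near, +y near, +y far")
P=[plane(t,p,.07) for p in((291,175),(292,320),(170,320),(172,178))]
for p in P:print(p)
print(np.linalg.norm(P[0]-P[1]),np.linalg.norm(P[1]-P[2]))
print("rim scene",plane(s,(372,280),.0),plane(s,(270,207),.07))
for n,a,b in(("flap far",(269,173),(372,185)),("flap near",(269,300),(284,151)),("cov far",(121,147),(443,104)),("cov near",(117,320),(332,71))):print(n,*tri(t,a,s,b))
for n,p,z in(("beaker",(295,123),.085),("bottlecap",(233,126),.12),("jar",(194,127),.075)):print(n,plane(t,p,z))
E
```

```text
rim -y far, -y near, +y near, +y far
[0.6429 0.025  0.07  ]
[0.4233 0.0179 0.07  ]
[0.4184 0.2006 0.07  ]
[0.635  0.2083 0.07  ]
0.21967104748162064 0.1827994918586641
rim scene [0.6433 0.0349 0.    ] [0.4263 0.0205 0.07  ]
flap far [0.6162 0.049  0.1917] 0.0010577112859819719
flap near [0.4485 0.0439 0.1883] 0.001439511913276176
cov far [0.6336 0.2332 0.2495] 0.0007320383004470668
cov near [0.4178 0.2252 0.248 ] 0.00032851224937799594
beaker [0.7209 0.0206 0.085 ]
bottlecap [0.7035 0.1103 0.12  ]
jar [0.7153 0.1775 0.075 ]
```

Call:
servo_tool --pt "1 3 4 0 5" --pt "1 6 8 0 11" --pt "1 9 12 0 17" --pt "1 12 16 0 23" --pt "1 15 20 0 29" --pt "1 18 24 0 35" --pt "1 21 28 0 41" --pt "1 24 32 0 47" --pt "1 27 36 0 53" --pt "1 30 40 0 59" --pt "1 33 44 0 65" --pt "1 36 48 0 71" --pt "1 38 50 0 76" --pt "1 38 50 0 76" --pt "1 38 50 0 76" --pt "1 38 50 0 76" --squeeze 10

```text
time_s: 2.2
ee_pos: [0.5304, -0.0297, 0.4048]
eef_rot: [3.141, 0.0, 1.602]
force: [0.8, 0.2, 0.5]
grip_width: 0.0002
grip_force: 0.0
```

Call:
servo_tool --pt "1 0 0 -3 0" --pt "1 0 2 -5.3 0" --pt "1 0 4 -5.3 0" --pt "1 0 5.2 -5.3 0" --pt "1 0 6.1 -5.3 0" --pt "1 0 7.4 -5.5 0" --pt "1 0 8.7 -5.7 0" --pt "1 0 10 -6.2 0" --pt "1 0 11.2 -6.7 0" --pt "1 0 12.3 -7.5 0" --pt "1 0 13.4 -8.4 0" --pt "1 0 14.3 -9.5 0" --pt "1 0 15.1 -10.7 0" --pt "1 0 15.6 -12 0" --pt "1 0 16 -13.3 0" --pt "1 0 16.1 -14.2 0" --pt "1 0 16.2 -15 0" --pt "1 0 16.2 -15.2 0" --pt "1 0 16.2 -15.2 0"

```text
time_s: 4.58
ee_pos: [0.5309, 0.133, 0.2533]
eef_rot: [3.141, -0.0, 1.604]
force: [-4.7, -0.2, 11.1]
grip_width: 0.0008
grip_force: 4.9
```

Run:
```python
from station import ctrl
import cv2
c=ctrl.camera("scene");cv2.imwrite("pics/s1.png",cv2.resize(c["image"][40:340,200:500,::-1],(600,600)))
```

```text
(no output)
```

View pics/s1.png

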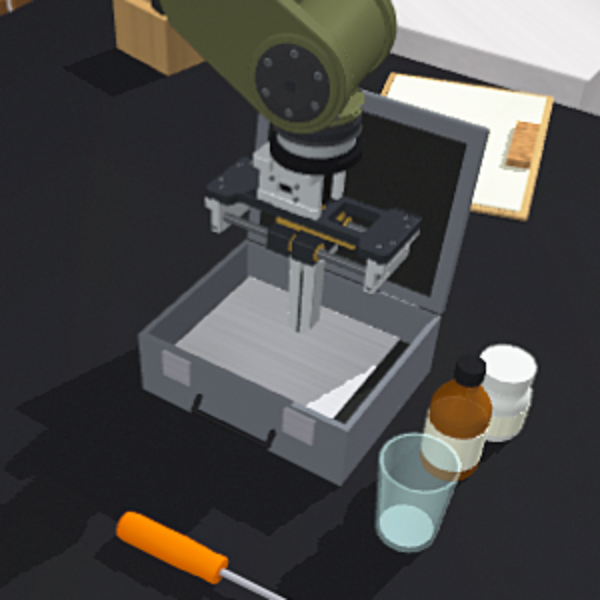

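The flap lies flat, with the fingertip pressing on it at z = 54 mm and an 11 N reaction. The cover is still open and the bystanders have not moved. Next I lift over the cover and come down behind it.

Call:
servo_tool --pt "1 0 0 2 0" --pt "1 0 0 6 0" --pt "1 0 0 11 0" --pt "1 0 0 16 0" --pt "1 0 0 21 0" --pt "1 0 0 24.5 0" --pt "1 0 0 24.5 0" --pt "1 0 4 24.5 0" --pt "1 0 8 24.5 0" --pt "1 0 12 24.5 0" --pt "1 0 15 24.5 0" --pt "1 0 15 24.5 0" --pt "1 0 15 24.5 0" --pt "1 0 15 21 0" --pt "1 0 15 18 0" --pt "1 0 15 15.2 0" --pt "1 0 15 15.2 0"

```text
time_s: 6.75
ee_pos: [0.531, 0.282, 0.4029]
eef_rot: [-3.138, 0.001, 1.603]
force: [-0.8, -0.6, 0.5]
grip_width: 0.0005
grip_force: 0.0
```

Run:
```python
from station import ctrl
import cv2
c=ctrl.camera("top");cv2.imwrite("pics/t2.png",c["image"][:,:,::-1])
```

```text
(no output)
```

View pics/t2.png

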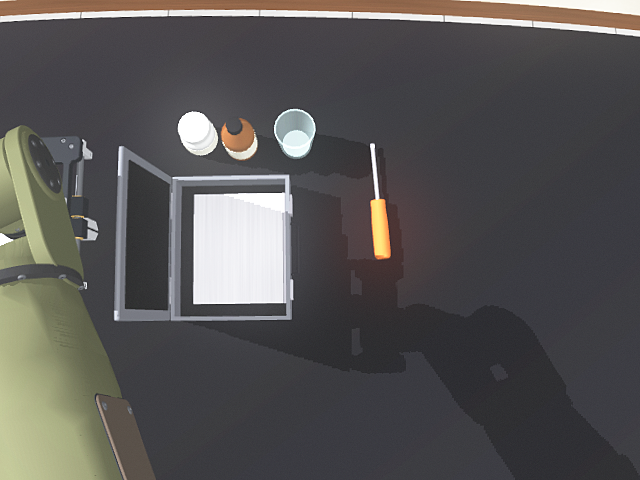

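The flap lies flat at columns 194–285. The fingers are clear behind the cover at about (90,230), and the bystanders have not moved. Now I push the cover over along its arc.

Call:
servo_tool --pt "1 0 -2 0 0" --pt "1 0 -3.8 0 0" --pt "1 0 -5 0.4 0" --pt "1 0 -6.3 0.6 0" --pt "1 0 -8.2 0.6 0" --pt "1 0 -10 0.5 0" --pt "1 0 -11.8 0.1 0" --pt "1 0 -13.6 -0.5 0" --pt "1 0 -15.2 -1.4 0" --pt "1 0 -16.8 -2.5 0" --pt "1 0 -18.1 -3.9 0" --pt "1 0 -19.4 -5.4 0" --pt "1 0 -20.4 -7.1 0" --pt "1 0 -21.1 -8.8 0" --pt "1 0 -21.5 -10.1 0" --pt "1 0 -21.8 -11.3 0" --pt "1 0 -21.9 -12.1 0" --pt "1 0 -21.9 -12.6 0" --pt "1 0 -21.9 -12.7 0" --pt "1 0 -21.9 -12.7 0"

```text
time_s: 9.3
ee_pos: [0.5308, 0.0642, 0.2778]
eef_rot: [3.141, -0.0, 1.604]
force: [0.1, -0.2, -0.4]
grip_width: 0.0008
grip_force: 0.0
```

Run:
```python
from station import ctrl
import cv2
c=ctrl.camera("scene");cv2.imwrite("pics/s3.png",cv2.resize(c["image"][40:340,200:500,::-1],(600,600)))
```

```text
(no output)
```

View pics/s3.png

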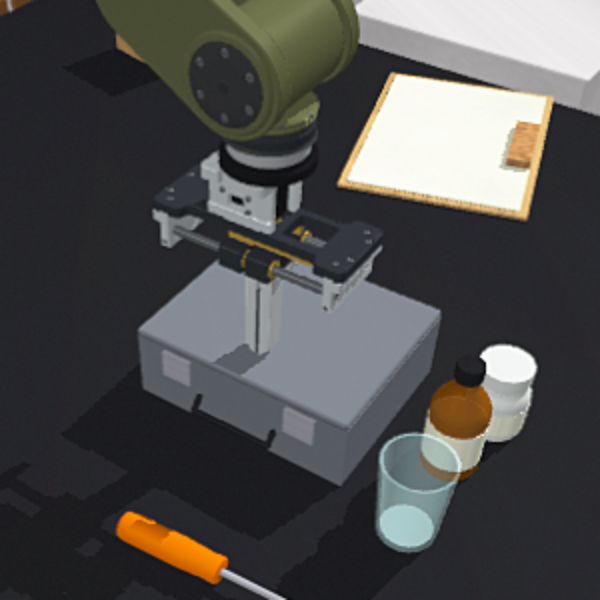

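The cover appears shut, with the fingertip just above it at about (260,350) and no reaction force. I'll press lightly to make sure it is fully home.

Call:
servo_tool --pt "1 0 0 -0.1 0" --pt "1 0 0 -0.2 0" --pt "1 0 0 -0.3 0" --pt "1 0 0 -0.3 0" --pt "1 0 0 -0.3 0"

```text
time_s: 9.98
ee_pos: [0.5309, 0.0642, 0.2771]
eef_rot: [3.14, -0.0, 1.604]
force: [-12.1, -1.3, 27.9]
grip_width: 0.0002
grip_force: 14.0
```

Pressing gave a firm 28 N stop at tip z = 78 mm, which is the shut height. Now I retreat straight up.

Call:
servo_tool --pt "1 0 0 1 0" --pt "1 0 0 4 0" --pt "1 0 0 8 0" --pt "1 0 0 12 0" --pt "1 0 0 15 0" --pt "1 0 0 15 0" --pt "1 0 0 15 0" --pt "1 0 0 15 0"

```text
time_s: 10.98
ee_pos: [0.5308, 0.0641, 0.4235]
eef_rot: [-3.14, 0.0, 1.604]
force: [0.0, 0.5, 0.6]
grip_width: 0.0007
grip_force: 0.0
```

Run:
```python
from station import ctrl
import cv2
o=ctrl.get_obs();print(o["time_s"],o["force"])
c=ctrl.camera("scene");cv2.imwrite("pics/s4.png",cv2.resize(c["image"][40:340,200:500,::-1],(600,600)))
```

```text
10.975 [0.03430666 0.48031639 0.61437153]
```

View pics/s4.png

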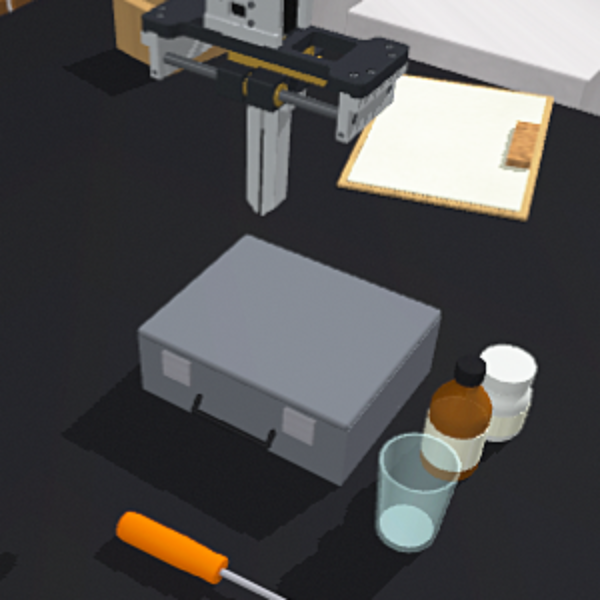

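The cover is flush on the case, with its front edge running from (140,330) to (345,428). The arm is clear of everything and the bystanders have not moved.

```bash
python3 -c "
from station import ctrl
print(ctrl.hand_in())"
```

```text
the job is handed in; nothing more can be done
None
```

The flap is flat over the vials, the cover is fully shut, the bystanders have not moved, and the job was handed in at about 11 s; no verdict came back.

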